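# Tap the mixing balls out of the bottle neck

### The arm

A 7-joint arm with a two-finger parallel gripper is mounted at the origin on a cart in front of the work surface, level with it; the furniture and walls round the work are solid. World frame = base frame: x ahead of the robot, y to its left, z up, the work surface at z = 0. Lengths are in m, angles in rad, forces in N, time in s.
With the tool pointing down it reaches from about 0.425 to 0.825 m from the base axis. Payload 3.6 kg.
Tool frame: the origin (TCP) lies where the fingers leave the gripper's body, on its centre line; the fingertips stand 73 mm ahead of it and the grasp point (between the pads) lies 54 mm ahead of it; x points along the fingers, y is the direction in which the jaws open and shut, and the axes are right-handed (so a half turn about x gives the same grasp; the last joint's range is limited). The gripper opens to 85 mm and grips with 20 to 120 N. Pads are 22 mm wide; open, the fingers measure 114 mm over their backs; the gripper's body (76 mm by 85 mm) begins 54 mm behind the grasp point. The pads swing forward as they close: fully open they stand 13 mm farther back than shut.
Start: joints at [1.28, 0.615, -0.013, 1.423, 0.008, 1.103, -0.04], TCP at [0.169, -0.627, 0.304] pointing down, gripper open.
Joint ranges: [-3.12, 3.12], [-0.3, 2.06], [-1.34, 1.32], [0.26, 2.42], [-1.36, 4.5], [0.01, 1.98], [-2.84, 2.84]. Speed limits (rad/s): [2.79, 2.79, 3.14, 3.14, 3.14, 3.14, 3.14].

### API

Orientations are given as a unit quaternion [x, y, z, w].
In Python, from station import arm, snapshot, camera_info, ticket gives the robot as it stands. Calls block until the motion is done:
- arm.movep(position, orientation): joint-space move of the TCP to a pose.
- arm.line_to(position, velocity=0.15, ori=None): straight line of the TCP; ori=None keeps the orientation; velocity is the mean speed in m/s.
- arm.move_j(angles): joint-space move.
- arm.move_gripper(opening, effort=None): opening from 0.0 (shut) to 1.0 (fully open); effort is the grip in N (None keeps the last); returns when the fingers have stopped.
- arm.pause(seconds).
- arm.ik(position, orientation): joint angles nearest the present ones, or None.
- snapshot(name): name is "scene" or "top" or "wrist"; returns the picture (420x560x3 uint8, blue, green, red); there is no depth.
- camera_info(name): a dict with "fx", "fy", "cx", "cy" (pixels), "R" (3x3) and "t" (3): a world point X has camera coordinates R X + t; the wrist camera has in their place "T_tool_cam" (4x4, takes a point from camera to tool coordinates, whose origin is the TCP and whose axes are the tool frame's). Camera axes: x right, y down, z forward; pixel columns grow to the right and rows downward; lengths in m; the calibration is good to about 2 mm. A picture is of the moment at which its call begins: read the wrist's pose just before it. camera_info takes no time and is no camera call.
A pose or a line that the arm cannot do raises arm.MotionError and nothing moves.
- ticket.finish_job(): hands the job in, once; it reports no verdict.
Readings, each from a call of its own:
- arm.read_time(): time.
- arm.read_joint_positions(): joint angles.
- arm.read_dq(): joint speeds.
- arm.read_effort(): joint torques, N m.
- arm.read_tool_pos(): TCP position.
- arm.read_eef_rot(): TCP orientation.
- arm.read_ft_force(): force on the tool from outside, world axes, zero at the start.
- arm.read_wrist_torque(): the same for the moment, N m.
- arm.read_opening(): opening from 0.0 (shut) to 1.0 (fully open).
Only numpy, scipy, OpenCV 4.12 (cv2) and the standard library are available. Lean on these libraries where they do the work, as an engineer would, in place of code of your own. Each camera call takes 0.05 s, during which the arm holds its last target.

### The job

Two white ceramic mixing balls are jammed in the neck of one of the two tilted glass bottles. Tap that bottle from above on the side of its neck, as often as needed but not hard, so that it rocks mouth-down and both balls come out and lie in the tray of its stand. Let the bottle swing back to its rest, and leave the other, empty bottle alone.

Things in the scene. Friction and masses are not known exactly. Their poses are not given: they have to be found in the camera images.
- jam_bottle: Bottle to tap: clear glass, body 60 mm wide, 97 long; neck 35 mm outside, 28 inside, 85 long. Origin on its hinge pin, on the bottle's axis, 140 mm above the bench. x points from mouth back to bottom (level at rest, when the bottle's axis dips 14 deg to the mouth), y along the pin, z up. Uprights beside it 154 mm high, 110 across; the body's highest edge is at x +53, z +44 mm.
- jam_tap (a point): Place to tap: middle of the neck's upper side, axes as the bottle's; at rest 106 mm before and 8 mm below the pin. Pressed down here the bottle rocks mouth-down up to 0.42 rad (46 mm) to a stop, on a spring: 2 N starts it, 4 N reaches the stop; it swings back when let go. The balls roll out when this point is held 30 to 38 mm down for 0.3 s; a shorter tap may need repeating.
- spare_bottle: The other bottle, empty, in an identical stand with an identical empty tray; not to be tapped. Same size, origin, axes and hinge as the first.
- ball_1_center (a point): Centre of the ball nearer the mouth: plain white ceramic, 22 mm in diameter. It lies behind a ridge 1 mm high just inside the mouth and rolls over it when the bottle is rocked by more than about 0.2 rad.
- ball_2_center (a point): Centre of the ball further up the neck, behind a second such ridge 28 mm before the first: white ceramic, 22 mm in diameter.
- jam_tray (a point): Middle of the tray's floor (6 mm above the bench) in the stand of the bottle to tap, under its mouth; axes parallel to the bottle's at rest, hinge pin 154 mm towards +x. Dark grey tray, 180 mm long inside along x, 98 mm wide along y, rim 38 mm above the bench. A ball lying in it has its centre 17 mm above the bench. The stand is fixed to the bench.

How it is judged:
On the way:
1. the jammed bottle is tapped so that it rocks mouth-down by more than 0.12 rad (angle between jam_bottle's own z axis and vertical above 0.12 rad), for 0.02 s.
At the end, for the whole second after the job is handed in: Both balls lie inside the tray of the tapped bottle's stand (below its rim), and the tapped bottle has swung back to within 0.06 rad of its rest (angle between jam_bottle's own z axis and vertical below 0.06 rad and x of ball_1_center in the frame of jam_tray between -0.095 and 0.095 m and y of ball_1_center in the frame of jam_tray between -0.052 and 0.052 m and z of ball_1_center in the frame of jam_tray between 0 and 0.03 m and x of ball_2_center in the frame of jam_tray between -0.095 and 0.095 m and y of ball_2_center in the frame of jam_tray between -0.052 and 0.052 m and z of ball_2_center in the frame of jam_tray between 0 and 0.03 m); the robot touches nothing.
It fails at once if the jammed bottle is struck or pressed with more than 35 N (contact force between anything else and jam_bottle above 35 N).
It fails at once if the other bottle is rocked by more than 0.1 rad (angle between spare_bottle's own z axis and vertical above 0.1 rad).
It also fails if it takes over 32 s, if anything falls off the work surface, if the arm or the gripper's body presses on something with over 40 N, if the wrist force passes 120 N, or if a joint passes its speed limit or range.

## Working session

There is one attempt and no reset: what is moved stays moved. The work goes in short steps, each a Python script; the robot and the scene stay as the last script left them, time stands still between calls to the robot, and variables do not carry over. Pictures are saved under pics/ and viewed, and the job is handed in when it is done.

```bash
ls; mkdir -p pics
python3 - <<'E'
from station import arm, snapshot, camera_info
import cv2
print(arm.read_time(),arm.read_tool_pos(),arm.read_eef_rot())
for n in ["scene","top","wrist"]:
    cv2.imwrite(f"pics/{n}0.png",snapshot(n))
    print(n,camera_info(n))
E
```

```text
pics
0.0 [ 0.1693288  -0.62696155  0.30273404] [-0.70082798 -0.09390203  0.70109659 -0.09212018]
scene {'fx': 409.10783843509137, 'fy': 409.10783843509137, 'cx': 284.732028846249, 'cy': 214.3222367694299, 'R': array([[-0.88424427, -0.46683891, -0.01317249],
       [-0.29995065,  0.58930646, -0.75016499],
       [ 0.35796883, -0.65937799, -0.66111949]]), 't': array([0.49369519, 0.27799071, 0.93571496])}
top {'fx': 406.3199918362515, 'fy': 406.3199918362515, 'cx': 272.85012952995135, 'cy': 209.94260325122565, 'R': array([[ 5.87654280e-03, -9.99982165e-01,  1.06552387e-03],
       [-9.94537689e-01, -5.95558567e-03, -1.04208047e-01],
       [ 1.04212534e-01, -4.47320599e-04, -9.94554950e-01]]), 't': array([-0.0325481 ,  0.57026067,  1.16028456])}
wrist {'fx': 357.8200155986823, 'fy': 357.8200155986823, 'cx': 277.2068177783469, 'cy': 210.52678153201424, 'T_tool_cam': array([[ 1.24185285e-03, -2.71383050e-01,  9.62470622e-01,
        -6.99127670e-02],
       [ 9.99999204e-01,  1.23019267e-04, -1.25558795e-03,
         3.18837758e-04],
       [ 2.22342856e-04,  9.62471415e-01,  2.71382987e-01,
        -7.04759381e-02],
       [ 0.00000000e+00,  0.00000000e+00,  0.00000000e+00,
         1.00000000e+00]])}
```

View pics/scene0.png

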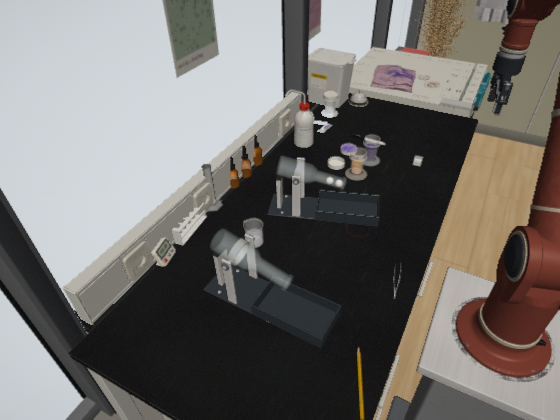

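View pics/top0.png

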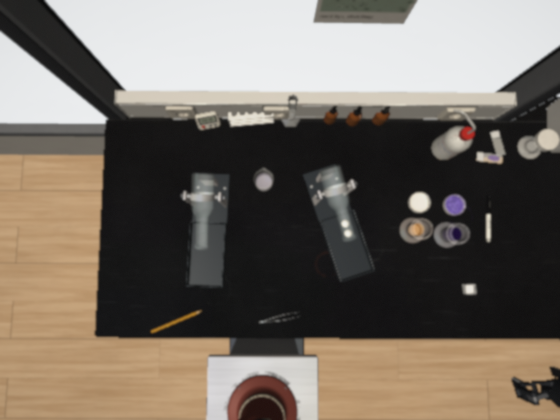

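The two white balls show in the bottle at about (347,228) in top and (335,182) in scene. The bottle at top (205,220) is empty. I'll zoom in to measure.

Run:
```python
import cv2,numpy as np
a=cv2.imread("pics/top0.png")[155:290,290:390];b=cv2.imread("pics/scene0.png")[145:230,255:395]
g=lambda i:np.clip(255*(i/255.)**0.6,0,255).astype(np.uint8)
cv2.imwrite("pics/topz.png",cv2.resize(g(a),None,fx=4.4,fy=4.4,interpolation=cv2.INTER_CUBIC))
cv2.imwrite("pics/scz.png",cv2.resize(g(b),None,fx=5,fy=5,interpolation=cv2.INTER_CUBIC))
for n in ["top0","scene0"]:
    i=cv2.imread(f"pics/{n}.png"); m=(i.min(2)>165).astype(np.uint8)
    r=(290,155,390,290) if n=="top0" else (255,145,395,230)
    k,l,s,c=cv2.connectedComponentsWithStats(m[r[1]:r[3],r[0]:r[2]])
    for j in range(1,k): print(n,s[j],c[j]+np.array(r[:2]))
```

```text
top0 [46 23  1  1  1] [336. 178.]
top0 [61 26  3  6  9] [352.22222222 183.55555556]
top0 [ 39  29  13  12 100] [334.24 189.33]
top0 [29 37  2  5  6] [319.5 194. ]
top0 [52 65  7  8 42] [344.73809524 223.35714286]
top0 [54 75  7  7 40] [347.325 232.975]
scene0 [42 13  4  1  4] [298.5 158. ]
scene0 [74 12 15  9 94] [335.25531915 161.62765957]
scene0 [48 14  1  1  1] [303. 159.]
scene0 [40 18  9 15 84] [300.03571429 169.20238095]
scene0 [37 31  8  2 11] [296.18181818 176.27272727]
scene0 [72 32  6  6 30] [329.5        179.66666667]
scene0 [81 35  6  6 30] [338.63333333 182.36666667]
```

View pics/topz.png

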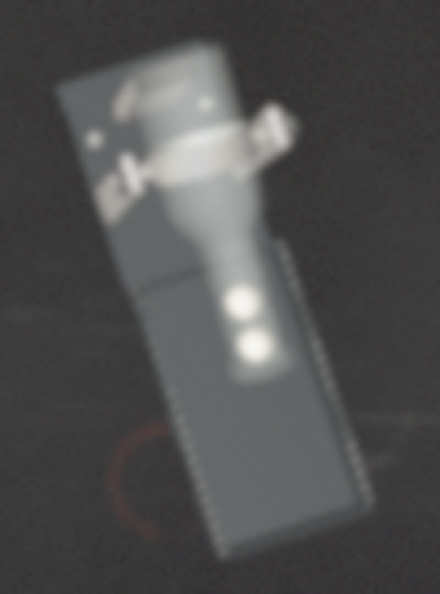

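View pics/scz.png

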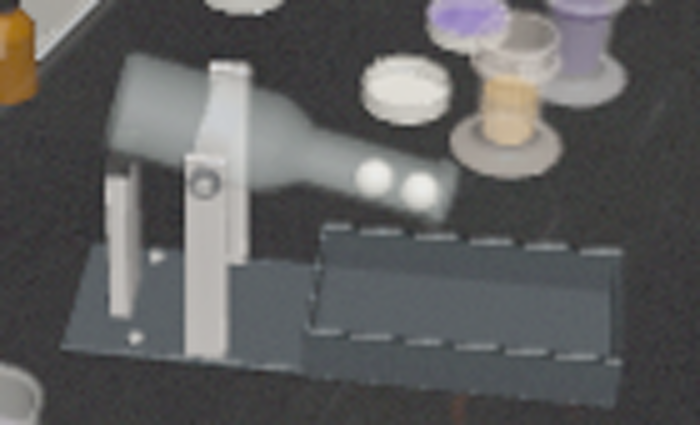

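```bash
cat > h.py <<'E'
from station import arm, snapshot, camera_info
import cv2,numpy as np
def ray(n,p):
    c=camera_info(n);R=c["R"];o=-R.T@c["t"]
    return o,R.T@np.array([(p[0]-c["cx"])/c["fx"],(p[1]-c["cy"])/c["fy"],1])
def onz(n,p,z):
    o,d=ray(n,p);return o+d*(z-o[2])/d[2]
def tri(p,q):
    A=[];b=[];
    for n,x in (("top",p),("scene",q)):
        o,d=ray(n,x);d/=np.linalg.norm(d);P=np.eye(3)-np.outer(d,d);A.append(P);b.append(P@o)
    A=np.vstack(A);b=np.hstack(b);x,*_=np.linalg.lstsq(A,b,rcond=None);return x,np.linalg.norm(A@x-b)
E
python3 - <<'E'
from h import *
b2=tri((344.74,223.36),(329.5,179.67));b1=tri((347.33,232.98),(338.63,182.37));print(b2,b1,np.linalg.norm(b1[0]-b2[0]))
tz=lambda u,v:(290+(u+.5)/4.4-.5,155+(v+.5)/4.4-.5)
sz=lambda u,v:(255+(u+.5)/5-.5,145+(v+.5)/5-.5)
print("topline balls on z",onz("top",(344.74,223.36),.112),onz("top",(347.33,232.98),.1055))
P=[onz("top",tz(*p),.038) for p in [(222,557),(372,503),(135,290),(280,240)]]
S=[onz("scene",sz(*p),.038) for p in [(322,228),(620,251),(616,360),(310,332)]]
for x in P+S: print(x.round(4))
f=lambda a,b:(np.degrees(np.arctan2(*(b-a)[1::-1])),np.linalg.norm(b-a))
print(f(P[0],P[2]),f(P[1],P[3]),f(P[0],P[1]),f(S[1],S[0]),f(S[2],S[3]),f(S[1],S[2]),f(S[0],S[3]))
print("uprights",[onz("top",tz(*p),.154).round(4) for p in [(130,175),(272,125)]],[onz("scene",sz(*p),.154).round(4) for p in [(207,158),(230,68)]])
print("means",np.mean(P,0),np.mean(S,0))
E
```

```text
(array([ 0.52626416, -0.22315437,  0.11942191]), np.float64(0.0006807943861686257)) (array([ 0.50054281, -0.23101789,  0.11307526]), np.float64(0.0004922496679913876)) 0.02763517053796028
topline balls on z [ 0.52635137 -0.22464246  0.112     ] [ 0.50058587 -0.23253063  0.1055    ]
[ 0.3661 -0.2224  0.038 ]
[ 0.4013 -0.3205  0.038 ]
[ 0.5395 -0.167   0.038 ]
[ 0.5733 -0.2631  0.038 ]
[ 0.5733 -0.2604  0.038 ]
[ 0.3995 -0.3226  0.038 ]
[ 0.3697 -0.2239  0.038 ]
[ 0.5385 -0.166   0.038 ]
(np.float64(17.708055833453766), np.float64(0.18212733915871668)) (np.float64(18.45981042408583), np.float64(0.181259197213338)) (np.float64(-70.21319478344087), np.float64(0.10426620921445275)) (np.float64(19.68483225278516), np.float64(0.1845772027349493)) (np.float64(18.95219967035713), np.float64(0.1785295342415878)) (np.float64(106.80942592793933), np.float64(0.10302306841312327)) (np.float64(110.19404212895627), np.float64(0.10061456571127864))
uprights [array([ 0.5993, -0.1508,  0.154 ]), array([ 0.6301, -0.2362,  0.154 ])] [array([ 0.6004, -0.1518,  0.154 ]), array([ 0.6288, -0.2388,  0.154 ])]
means [ 0.47005585 -0.24324025  0.038     ] [ 0.47024117 -0.24321034  0.038     ]
```

```bash
cat >> h.py <<'E'
from scipy.spatial.transform import Rotation as Ro
yaw=np.radians(18.7);ex=np.array([np.cos(yaw),np.sin(yaw),0]);pin=np.array([.6155,-.194,.14])
tapxy=pin-ex*.106; tapxy[2]=.132
def Q(s=1):
    X=np.array([0,0,-1.]);Z=s*ex;Y=np.cross(Z,X);return Ro.from_matrix(np.c_[X,Y,Z]).as_quat()
E
python3 - <<'E'
from h import *
print(tapxy, Ro.from_quat(arm.read_eef_rot()).as_matrix().round(2))
for s in (1,-1):
    print(s,Q(s),arm.ik([.509,-.23,.30],Q(s)),arm.ik([.509,-.23,.17],Q(s)))
print(arm.read_time(),arm.read_ft_force(),arm.read_opening())
E
```

```text
[ 0.51509571 -0.22798498  0.132     ] [[-0.    0.26 -0.97]
 [ 0.   -0.97 -0.26]
 [-1.   -0.    0.  ]]
1 [-0.11488007  0.69771238  0.11488007  0.69771238] [ 1.03771185  0.71998633 -1.1488261   1.67966992  0.69735185  1.21307074
  1.61706473] [ 1.02088716  0.93507345 -1.15187306  1.81757379  0.97737562  1.09005349
  1.38974204]
-1 [ 0.69771238  0.11488007 -0.69771238  0.11488007] [ 0.47056082  0.47842739 -0.12909006  1.696875    0.07186507  0.97090171
 -0.92920898] [ 0.42821402  0.64161469 -0.06673412  1.83604977  0.06463954  0.66601168
 -0.92054948]
0.15 [-0.40350816  0.00786743 -0.63827486] 1.0023651555460826
```

Run:
```python
from h import *
p=tapxy-ex*.006
arm.move_gripper(0.0)
arm.movep([p[0],p[1],.31],Q(-1))
arm.line_to([p[0],p[1],.225],.12)
print(arm.read_time(),arm.read_tool_pos(),arm.read_ft_force(),arm.read_opening())
cv2.imwrite("pics/s1.png",snapshot("scene")[100:300,200:480].repeat(2,0).repeat(2,1))
cv2.imwrite("pics/w1.png",snapshot("wrist"))
```

```text
3.6667 [ 0.5098834  -0.23024897  0.22565059] [ 0.0982009  -0.0187322   0.36754956] -0.002098709272156079
```

View pics/s1.png

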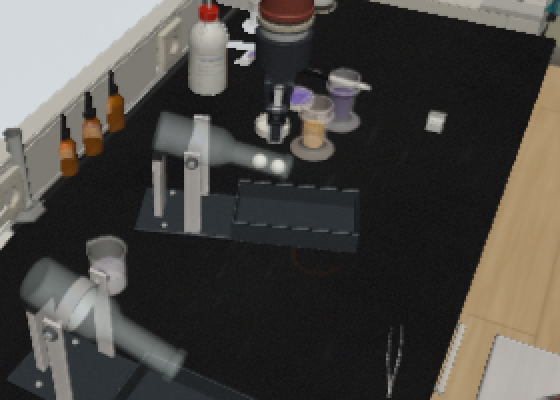

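View pics/w1.png

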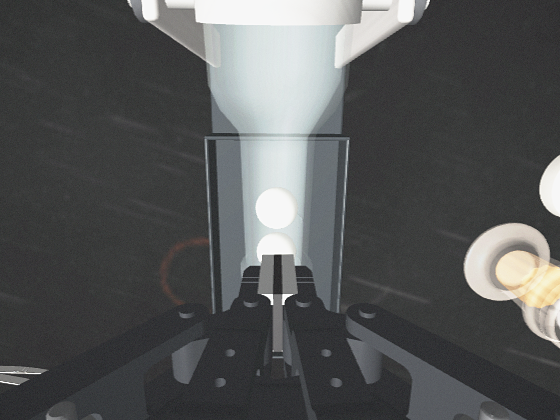

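The wrist view shows the closed fingers centred on the neck at about (278,265), in line with the bottle axis and just above the front ball. I'll feel for contact now.

Run:
```python
from h import *
p=arm.read_tool_pos();f0=arm.read_ft_force()[2]
z=.225;zc=None
while z>.19:
    z-=.0025; arm.line_to([p[0],p[1],z],.04)
    f=arm.read_ft_force()[2]-f0; print(round(z,4),arm.read_tool_pos()[2].round(4),f.round(2))
    if f>1.5: break
print(arm.read_time())
cv2.imwrite("pics/w2.png",snapshot("wrist"))
```

```text
0.2225 0.2227 -1.41
0.22 0.2198 -1.26
0.2175 0.2173 -1.26
0.215 0.2148 -1.58
0.2125 0.2123 -0.44
0.21 0.2098 -0.35
0.2075 0.2073 -1.39
0.205 0.205 -0.51
0.2025 0.2025 1.84
6.0167
```

View pics/w2.png

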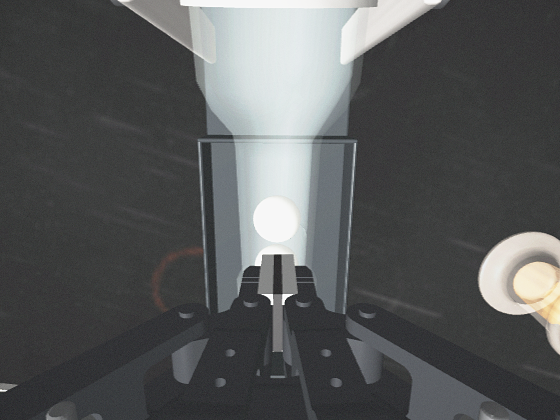

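Contact came at about 0.204, against 0.205 expected. I'll press 33 mm, hold, and release.

Run:
```python
from h import *
p=arm.read_tool_pos()
arm.line_to([p[0],p[1],.171],.1)
print(arm.read_tool_pos(),arm.read_ft_force()); arm.pause(.6)
print(arm.read_tool_pos(),arm.read_ft_force())
cv2.imwrite("pics/w3.png",snapshot("wrist"))
arm.line_to([p[0],p[1],.21],.06)
arm.line_to([p[0],p[1],.25],.15)
arm.pause(.5)
print(arm.read_time())
cv2.imwrite("pics/s4.png",snapshot("scene")[100:300,200:480].repeat(2,0).repeat(2,1))
cv2.imwrite("pics/w4.png",snapshot("wrist"))
```

```text
[ 0.50888976 -0.23017657  0.17059195] [-2.06102854 -0.38686062  1.60780544]
[ 0.50980978 -0.23028666  0.17093527] [-5.40449169  0.0901582   1.88341798]
8.9
```

View pics/w3.png

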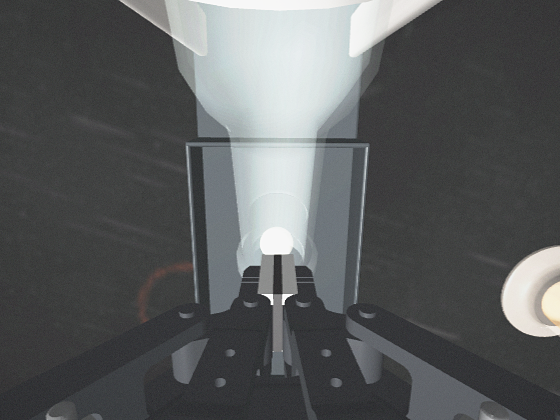

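View pics/s4.png

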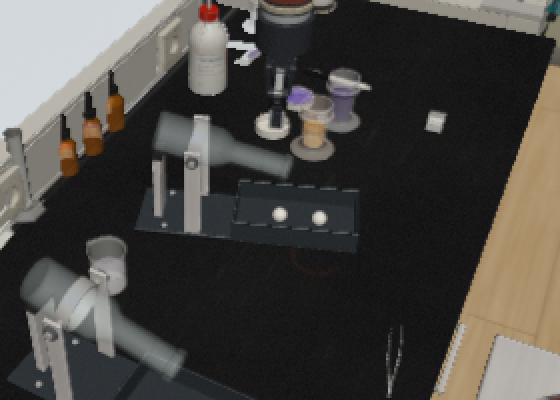

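View pics/w4.png

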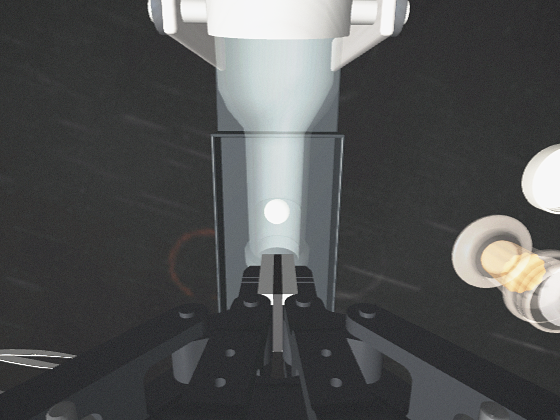

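Both balls now show in the tray at zoomed scene pixels (280,213) and (319,217), and the bottle is back at rest. I'll back off, check that the balls are at rest, and hand in.

Run:
```python
from h import *
from station import ticket
p=arm.read_tool_pos()
arm.line_to([p[0],p[1],.32],.15)
C=[]
for k in range(2):
    i=snapshot("scene");cv2.imwrite(f"pics/s5{k}.png",i);t=pin-ex*.154
    m=(i[185:225,300:385].min(2)>140).astype(np.uint8)
    n,l,s,c=cv2.connectedComponentsWithStats(m)
    for j in range(1,n):
        if s[j][4]<12: continue
        w=onz("scene",c[j]+[300,185],.017)-t; print(c[j]+[300,185],s[j][4],"in tray x,y:",(w@ex).round(4),(w@np.array([-ex[1],ex[0],0])).round(4))
    arm.pause(.7)
print(arm.read_time(),arm.read_tool_pos())
```

```text
[302.26923077 190.88461538] 26 in tray x,y: 0.1474 -0.065
[339.5 206.5] 32 in tray x,y: 0.0242 -0.0042
[359.39393939 208.48484848] 33 in tray x,y: -0.0364 -0.0035
[302.26923077 190.88461538] 26 in tray x,y: 0.1474 -0.065
[339.5 206.5] 32 in tray x,y: 0.0242 -0.0042
[359.39393939 208.48484848] 33 in tray x,y: -0.0364 -0.0035
11.1167 [ 0.51011971 -0.23015528  0.31999592]
```

```bash
python3 -c "
from station import ticket
print(ticket.finish_job())"
```

```text
the job is handed in; nothing more can be done
None
```

Both balls came out on one gentle tap and now lie in the tray, and I handed the job in at about 11.1 s. `finish_job` gives no verdict, so this rests on my own checks.

**What I did:** I found the jammed bottle from its two white balls and the tray rim in the top and scene views. I felt for contact on the neck with the closed fingers, pressed about 33 mm down, held for 0.6 s and let go.

**Last checks:**
- **Balls:** they are still, at tray x, y of about (+24, -4) mm and (-36, -4) mm. That is well inside the limits, taking a resting height of 17 mm.
- **Bottles:** by eye in the scene picture, the tapped bottle is back at its rest and the spare bottle has not moved. I did not measure the rest angle.
- **Force:** the wrist readings during the hold were about 5.4 N sideways and 1.9 N vertical, far below the 35 N limit.
- **Arm:** it is clear of everything, with the tool at z = 0.32 m.

**Disagreement:** the first ball heights I triangulated were about 6 mm above what the given geometry predicts. That is more than the 2 mm calibration error. Contact with the neck came within about 1 mm of the predicted height, so I relied on that instead.

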